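# Start and lock the wing cap of a desiccant canister

## Task

One of the two desiccant canisters has its wing cap sitting loose on top of the rim, not started. Turn that cap back (anticlockwise seen from above) until its two lugs line up with the thread starts, the two gaps in the rim, and drop in, lower it fully down, then turn it forward (clockwise) by about 60 degrees so that both lugs lie well under the rim. Leave the other canister, whose cap is already locked, untouched, and let go of the cap.

Things in the scene. Friction and masses are not known exactly. Their poses are not given: they have to be found in the camera images.
- cap_grip (a point): Loose black wing cap (70 g): its grip point, on its axis, 11 mm below the wing's top. Wing: upright slab 46 mm long (x), 14 mm thick (y); z up. A plug under it sits in the can's bore with 3 mm of play. Lugs (undersides 45 mm below this point) rest on the rim, 34 to 54 degrees clockwise of the gaps. Aligned with them within 10 degrees, the cap drops 13 mm; if gripped, lower it that far.
- cap_lug (a point): Point on the loose cap's +x lug, 36 mm from the cap's axis, 42.5 mm below the grip point; it starts near the canister's +x gap. Two such lugs, 12 mm wide and 5 mm thick, stick out at the wing's foot along its +x and -x, to 40 mm from the axis.
- can_a: Canister with the loose cap: fixed upright aluminium drum 94 mm across, 80 mm tall; origin at its underside's centre, z up. The rim plate (80 mm up, 4 mm thick) has two gaps 60 degrees wide, centred on its +x and -x: the thread starts. Under it is a channel 9 mm high, floor 67 mm up, open clockwise from each gap to a stop about 75 degrees from the gap's middle, closed anticlockwise.
- can_b: The other canister, alike, with a like black wing cap already locked: its wing stands 13 mm lower and its lugs are under the rim. Origin: centre of its underside. To be left alone.
There are look-alikes about, which are no part of the job. Of the things shaped like the part that bears cap_grip, the black one is meant.

How it is judged:
By the outcome, as a careful person would: the job done as asked, in the order asked, and still so for the second after the job is handed in, with the robot touching nothing.
It also fails if it takes over 38 s, if anything falls off the work surface, if the arm or the gripper's body presses on something with over 40 N, if the wrist force passes 120 N, or if a joint passes its speed limit or range.

## Robot

A 6-joint arm with a two-finger parallel gripper is mounted at the origin on the work surface. World frame = base frame: x ahead of the robot, y to its left, z up, the work surface at z = 0. Lengths are in m, angles in rad, forces in N, time in s.
With the tool pointing down it reaches from about 0.35 to 0.85 m from the base axis. Payload 8.1 kg.
Tool frame: the origin (TCP) lies midway between the tips of the shut fingers; the grasp point (between the pads) lies 19 mm behind it (robot.grip_point_offset is the distance from the TCP to the grasp point, in m); z points along the fingers, y is the line along which they close (so a half turn about z gives the same grasp; the last joint's range is limited). The gripper opens to 93 mm and grips with 3 to 60 N. Pads are 15 mm wide; open, the fingers measure 128 mm over their backs; the gripper's body (75 mm by 188 mm) begins 65 mm behind the grasp point.
Start: joints at [-1.212, 0.13, 1.488, -0, 1.523, -0.085], TCP at [0.258, -0.542, 0.219] pointing down, gripper open.
Joint ranges: [-2.96, 2.96], [-0.89, 2.26], [0.02, 2.5], [-1.34, 4.48], [0, 2.73], [-2.66, 2.66]. Speed limits (rad/s): [2.39, 2.39, 2.79, 3.14, 3.14, 3.14].

## Interface

Orientations are given as a rotation vector (axis times angle).
In Python, from plant import robot, read_camera, job gives the robot as it stands.
- The arm moves only by the shell command python3 -m inch 'ROWS' [FORCE]. ROWS is JSON, one flat list of numbers, 5 for each row, row after row: the shift along the world's x, y, z in mm, then the turn about the world's z in degrees, then the opening in per cent of the stroke, from 0 (shut) to 100 (fully open). In form: [dx, dy, dz, yaw, hand, dx, dy, dz, yaw, hand, ...]. A call has 1 to 10 rows; each row is the pose to reach, as a shift and turn from the pose commanded when the call began; what a row does not reach only later rows make up. A row lasts 1/12 s, in which the tool goes at most 41.7 mm and 7.16 degrees, less where a joint would pass 70% of its speed; a pose out of reach is approached as far as the arm can. A call with a gripper value outside its range is refused whole. The fingers move at their own pace and stop on an object; FORCE is the grip in N (left out, the last holds). Time passes only in rows, so rows that repeat a pose let the fingers close. It gives the time, the measured TCP pose, the force, the opening and the grip force at its end, in the units of the state.
- robot.read_state(): the state, without advancing time (a new reading comes with each control period).
- read_camera(name): name is "scene" or "top" or "wrist"; returns a dict with "image" (420x560x3 uint8, blue, green, red), "K" (3x3 intrinsics, pixels), "extrinsics" (4x4, takes a point from world to camera coordinates); the wrist camera has in their place "mount" (4x4, takes a point from camera to tool coordinates, whose origin is the TCP and whose axes are the flange's). Camera axes: x right, y down, z forward; pixel columns grow to the right and rows downward; lengths in m; the calibration is good to about 2 mm. The wrist camera is an equidistant fisheye: a pixel r from the principal point sees the ray r / f radians off the axis. A picture is of the moment at which its call begins: read the wrist's pose just before it. There is no depth.
- job.close_job(): hands the job in; it is judged then, once.
The state is a dict: "t": time; "q": joint angles; "dq": joint speeds; "joint_torque": joint torques, N m; "tool_pos": TCP position; "orientation": TCP orientation; "force": force on the tool from outside, world axes, zero at the start; "wrist_torque": the same for the moment, N m; "opening": finger opening in m; "gripper_force": force on a finger pad.
Only numpy, scipy, OpenCV 4.12 (cv2) and the standard library are available. Lean on these libraries where they do the work, as an engineer would, in place of code of your own. Each camera call takes 0.05 s, during which the arm holds its last target. There are 200 camera calls.

## Working session

There is one attempt and no reset: what is moved stays moved. The work goes in short steps, Python scripts to look and compute and a shell command to move; the robot and the scene stay as the last step left them, time stands still between calls to the robot, and variables do not carry over. Pictures are saved under pics/ and viewed, at most 10 in all, crops included, and the job is handed in when it is done.

```bash
mkdir -p pics; python3 - <<'E'
from plant import robot, read_camera
import cv2,pickle
s=robot.read_state();print(s)
d={}
for n in("scene","top","wrist"):
    c=read_camera(n);d[n]=c;cv2.imwrite(f"pics/{n}0.png",c["image"])
pickle.dump(d,open("c0.pkl","wb"))
print(d["top"]["K"],d["top"]["extrinsics"],d["wrist"]["K"],d["wrist"]["mount"])
E
```

```text
{'t': 0.0, 'q': array([-1.21243038e+00,  1.31120109e-01,  1.48925073e+00, -4.28436922e-05,
        1.52300131e+00, -8.54079009e-02]), 'dq': array([ 0.00074121, -0.00029279, -0.00092026,  0.00062388,  0.00193768,
        0.00049962]), 'joint_torque': array([ 1.04030289e-03, -5.59834921e+01, -4.91759813e+01,  7.69338571e-02,
        3.54631653e-02, -1.56504716e-04]), 'tool_pos': array([ 0.25741565, -0.54135851,  0.21762765]), 'orientation': array([-3.06285835e+00, -6.90988912e-01,  4.46649732e-04]), 'force': array([ 0.79152755,  0.22699004, -0.41743591]), 'wrist_torque': array([0.01911959, 0.01507543, 0.0251353 ]), 'gripper_force': 0.0, 'opening': 0.09305504022084395}
[[515.70003859   0.         276.10044159]
 [  0.         515.70003859 205.48820119]
 [  0.           0.           1.        ]] [[ 0.02276572 -0.99970498 -0.00846647 -0.0221376 ]
 [-0.98805761 -0.02120796 -0.1526184   0.52899152]
 [ 0.15239382  0.01183983 -0.98824893  0.83099346]
 [ 0.          0.          0.          1.        ]] [[325.1922621    0.         277.55829847]
 [  0.         325.1922621  202.37687514]
 [  0.           0.           1.        ]] [[-1.82827866e-04 -9.68246673e-01 -2.49996693e-01  6.82881785e-02]
 [ 9.99999983e-01 -1.67583579e-04 -8.22635681e-05  5.37498238e-04]
 [ 3.77560855e-05 -2.49996704e-01  9.68246687e-01 -1.67003660e-01]
 [ 0.00000000e+00  0.00000000e+00  0.00000000e+00  1.00000000e+00]]
```

View pics/top0.png

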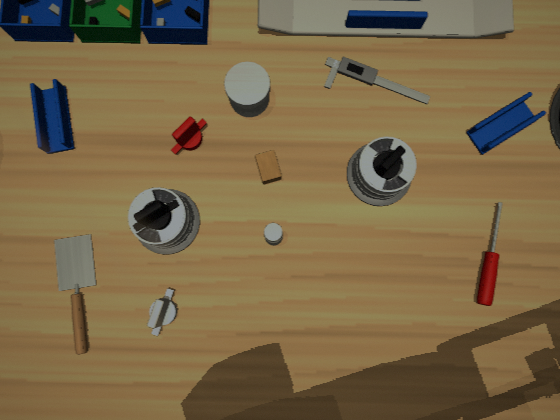

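View pics/scene0.png

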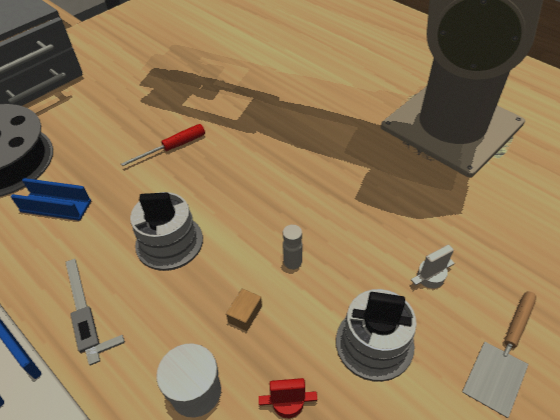

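The left canister in the top view (about 158,217) looks like the loose one, with its lugs lying over the rim. The right one (about 387,165) looks locked. I'll zoom in on both.

```bash
python3 - <<'E'
import cv2,numpy as np
t=cv2.imread("pics/top0.png")
a=t[170:260,115:215];b=t[125:215,340:440]
f=lambda x:cv2.convertScaleAbs(cv2.resize(x,(400,360),interpolation=cv2.INTER_CUBIC),alpha=1.5,beta=10)
s=cv2.imread("pics/scene0.png")
top=np.hstack([f(a),f(b)])
cv2.imwrite("pics/z0.png",top)
E
```

```text
(no output)
```

View pics/z0.png

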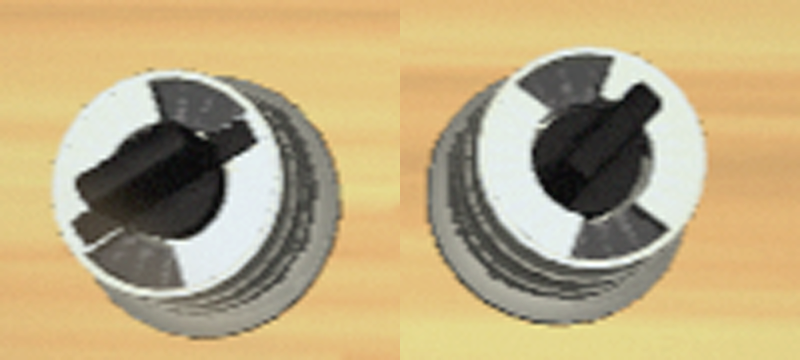

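The left one is the loose one: its lugs lie over the rim, clockwise of the dark gaps. Next I'll locate the rim in both views and the gap and lug angles.

```bash
cat > h.py <<'E'
import numpy as np,cv2
def ray(c,uv):
    T=c["extrinsics"];R=T[:3,:3];o=-R.T@T[:3,3]
    p=np.c_[np.atleast_2d(uv),np.ones(len(np.atleast_2d(uv)))]
    d=(R.T@np.linalg.inv(c["K"])@p.T).T
    return o,d/np.linalg.norm(d,axis=1)[:,None]
def plane(c,uv,z):
    o,d=ray(c,uv);return o+d*((z-o[2])/d[:,2])[:,None]
def rect(c,x,y,z,half=.055,n=440):
    # top-down patch: up=+x, left=+y
    w=np.array([[x+half,y+half,z],[x+half,y-half,z],[x-half,y-half,z],[x-half,y+half,z]])
    T=c["extrinsics"];q=(T[:3,:3]@w.T).T+T[:3,3];q=(c["K"]@q.T).T;q=q[:,:2]/q[:,2:]
    M=cv2.getPerspectiveTransform(q.astype(np.float32),np.float32([[0,0],[n,0],[n,n],[0,n]]))
    return cv2.warpPerspective(c["image"],M,(n,n),flags=cv2.INTER_CUBIC)
def rim(c,box):
    x0,y0,x1,y1=box;im=c["image"][y0:y1,x0:x1]
    hsv=cv2.cvtColor(im,cv2.COLOR_BGR2HSV)
    m=((hsv[...,1]<40)&(hsv[...,2]>140)).astype(np.uint8)
    n,l,s,_=cv2.connectedComponentsWithStats(m)
    pts=np.vstack([np.argwhere(l==i)[:,::-1] for i in range(1,n) if s[i,4]>60])
    return cv2.convexHull(pts.astype(np.int32))[:,0]+[x0,y0]
E
python3 - <<'E'
from h import *
import pickle
d=pickle.load(open("c0.pkl","rb"))
P={}
for n,b in(("top",(120,175,210,260)),("scene",(335,280,425,375))):
    h=rim(d[n],b)
    for z in(.08,.086):
        w=plane(d[n],h,z)[:,:2]
        (cx,cy),r=cv2.minEnclosingCircle(w.astype(np.float32)*1000)
        print(n,z,cx,cy,r,cv2.fitEllipse(w.astype(np.float32)*1000))
r1=rect(d["top"],*plane(d["top"],[[157,216]],.08)[0])
r2=rect(d["scene"],*plane(d["top"],[[157,216]],.08)[0])
cv2.imwrite("pics/r0.png",cv2.resize(np.hstack([r1,r2]),(800,400)))
print(plane(d["top"],[[157,216]],.08))
E
```

```text
top 0.08 503.3369445800781 182.0185089111328 45.90866470336914 ((503.2304382324219, 182.18560791015625), (90.53704833984375, 91.37004089355469), 79.55132293701172)
top 0.086 502.5573425292969 180.53817749023438 45.57332992553711 ((502.45147705078125, 180.70391845703125), (89.87600708007812, 90.7029037475586), 79.55033874511719)
scene 0.08 501.64483642578125 180.302734375 46.46985626220703 ((501.7118225097656, 180.20899963378906), (91.64148712158203, 92.24158477783203), 150.01663208007812)
scene 0.086 504.7041931152344 181.62820434570312 46.015777587890625 ((504.7704162597656, 181.53538513183594), (90.74601745605469, 91.3402328491211), 150.016357421875)
[[0.50201951 0.18048772 0.08      ]]
```

View pics/r0.png

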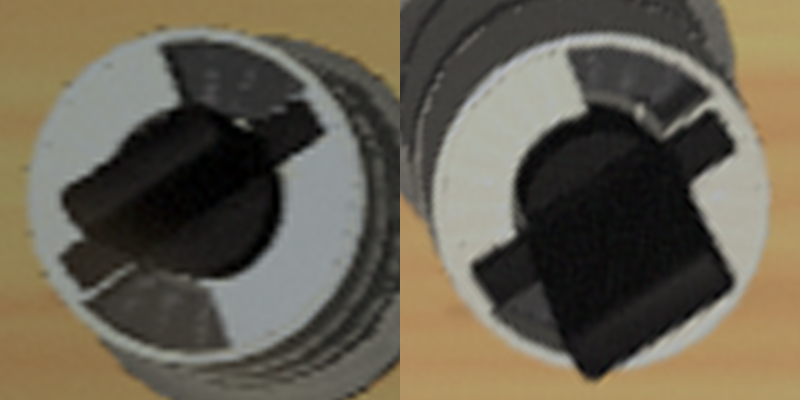

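The rectified view puts the rim centre at about (503,181.5) mm with its top near z≈80–83. The gap axis is at about −17.5°, and the lug and wing axis at about −56.5°, so the cap sits 39° clockwise of the gaps. To grasp, I yaw about +98°, which keeps joint 6 near its middle, and move to about (502,181).

```bash
python3 -m inch '[244,723,0,98,60,244,723,0,98,60,244,723,0,98,60,244,723,0,98,60,244,723,0,98,60,244,723,0,98,60,244,723,0,98,60,244,723,0,98,60,244,723,0,98,60,244,723,0,98,60]' 30
```

```text
t: 0.98
tool_pos: [0.3909, -0.1451, 0.2186]
orientation: [2.074, 2.359, 0.0]
force: [0.9, -0.1, 0.7]
opening: 0.056
gripper_force: 0.0
```

```bash
python3 -m inch '[111,326,0,26,60,111,326,0,26,60,111,326,0,26,60,111,326,0,26,60,111,326,0,26,60,111,326,0,26,60,111,326,0,26,60,111,326,0,26,60,111,326,0,26,60,111,326,0,26,60]'
python3 - <<'E'
from plant import robot, read_camera
import cv2,pickle
s=robot.read_state();c=read_camera("wrist");print(s["tool_pos"],s["orientation"],s["q"],s["force"])
t=read_camera("top");pickle.dump((s,c,t),open("c1.pkl","wb"))
cv2.imwrite("pics/w1.png",c["image"])
E
```

```text
t: 1.82
tool_pos: [0.5018, 0.1817, 0.2179]
orientation: [-1.492, -2.763, 0.001]
force: [0.0, -0.0, 0.5]
opening: 0.0558
gripper_force: 0.0
[0.50175469 0.18172639 0.21787211] [-1.49184234e+00 -2.76337486e+00  5.34708825e-04] [ 2.50976001e-01 -4.78652283e-02  1.67278749e+00  5.90202040e-04
  1.51780989e+00 -3.29798388e-01] [ 0.03655746 -0.00887828  0.53445213]
```

View pics/w1.png

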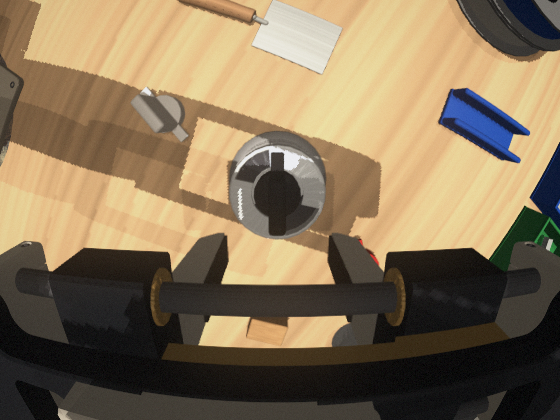

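The wing sits midway between the fingers (around x=277 px) and is aligned with the pads (vertical in the picture). I'll descend and close.

```bash
python3 -m inch '[0,0,-35,0,60,0,0,-70,0,60,0,0,-95,0,60,0,0,-110,0,60,0,0,-110,0,60,0,0,-110,0,5,0,0,-110,0,5,0,0,-110,0,5,0,0,-110,0,5,0,0,-110,0,5]' 25; python3 -m inch '[0,0,0,0,5,0,0,0,0,5,0,0,0,0,5]'
```

```text
t: 2.75
tool_pos: [0.5028, 0.179, 0.1101]
orientation: [1.497, 2.76, 0.002]
force: [-0.8, 0.9, 0.6]
opening: 0.0269
gripper_force: 0.0
t: 3.0
tool_pos: [0.5021, 0.1791, 0.109]
orientation: [1.497, 2.761, 0.001]
force: [-0.2, -0.3, 2.0]
opening: 0.0139
gripper_force: 25.0
```

```bash
python3 -m inch '[0,0,0,5,5,0,0,0,10,5,0,0,0,15,5,0,0,0,20,5,0,0,0,25,5,0,0,0,30,5,0,0,0,35,5,0,0,0,39,5,0,0,0,39,5,0,0,0,39,5]'
python3 - <<'E'
from plant import robot, read_camera
import cv2,pickle
from h import *
s=robot.read_state();c=read_camera("wrist");sc=read_camera("scene");t=read_camera("top");pickle.dump((s,c,sc,t),open("c2.pkl","wb"))
print(s["wrist_torque"],s["force"])
f=lambda x:cv2.convertScaleAbs(cv2.resize(x,(400,400),interpolation=cv2.INTER_CUBIC),alpha=1.6,beta=25)
cv2.imwrite("pics/w2.png",np.hstack([f(c["image"][120:260,207:347]),f(sc["image"][260:400,310:450])]))
E
```

```text
t: 3.83
tool_pos: [0.5017, 0.1789, 0.1084]
orientation: [-0.493, -3.102, 0.0]
force: [0.1, -0.1, -0.6]
opening: 0.0138
gripper_force: 25.0
[ 0.05952535 -0.174069    0.02033754] [ 0.09707957 -0.08929846 -0.6330104 ]
```

View pics/w2.png

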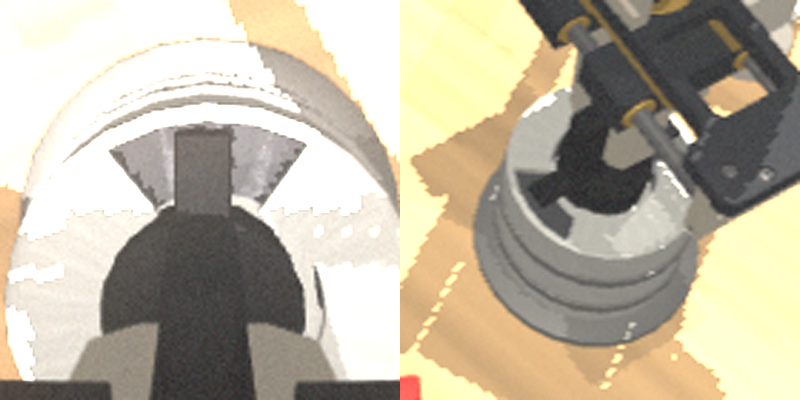

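The lug (about 203 px in the left crop) is centred in the gap (112–305 px), so it is aligned. I'll lower it by 13 mm.

```bash
python3 -m inch '[0,0,-2,0,5,0,0,-4,0,5,0,0,-6,0,5,0,0,-8,0,5,0,0,-10,0,5,0,0,-11.5,0,5,0,0,-13,0,5,0,0,-13,0,5,0,0,-13,0,5]'
```

```text
t: 4.73
tool_pos: [0.5019, 0.179, 0.096]
orientation: [0.49, 3.103, 0.0]
force: [-3.1, 0.0, 4.3]
opening: 0.0139
gripper_force: 25.0
```

```bash
python3 -m inch '[0,0,-1,0,5,0,0,-1,0,5,0,0,-1,0,5]'
python3 - <<'E'
from plant import robot, read_camera
import cv2
from h import *
s=robot.read_state();c=read_camera("wrist")
print(s["tool_pos"],s["force"],s["wrist_torque"])
f=lambda x:cv2.convertScaleAbs(cv2.resize(x,(400,400),interpolation=cv2.INTER_CUBIC),alpha=1.6,beta=25)
cv2.imwrite("pics/w3.png",f(c["image"][120:260,207:347]))
E
```

```text
t: 4.98
tool_pos: [0.502, 0.179, 0.096]
orientation: [0.49, 3.103, 0.0]
force: [-6.8, -1.1, 13.1]
opening: 0.0139
gripper_force: 25.0
[0.50195348 0.17898805 0.09596879] [-6.81217936 -1.06977718 13.06409607] [-0.36031411  1.15156722  0.02358149]
```

View pics/w3.png

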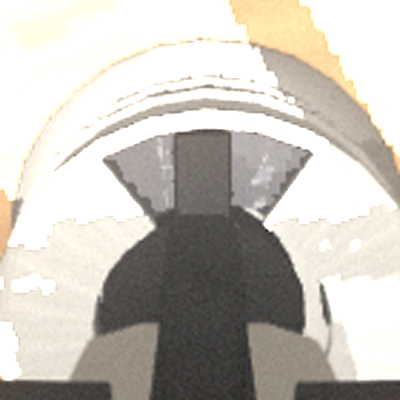

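Firm contact after about 12.5–13 mm, so it is on the channel floor. I'll ease the press and the side load, then turn clockwise gently.

```bash
python3 -m inch '[-0.5,0,0.8,0,5,-1,0,0.8,0,5,-1,0,0.8,0,5]'; python3 -m inch '[0,0,0,-4,5,0,0,0,-8,5,0,0,0,-12,5,0,0,0,-16,5,0,0,0,-20,5,0,0,0,-20,5]'
```

```text
t: 5.28
tool_pos: [0.5016, 0.179, 0.096]
orientation: [0.49, 3.101, 0.001]
force: [1.5, -1.1, 3.9]
opening: 0.0137
gripper_force: 25.0
t: 5.78
tool_pos: [0.5015, 0.179, 0.096]
orientation: [1.028, 2.967, 0.001]
force: [-1.6, -1.3, 5.7]
opening: 0.0135
gripper_force: 25.0
```

```bash
python3 -m inch '[0,0,0,-5,5,0,0,0,-10,5,0,0,0,-15,5,0,0,0,-20,5,0,0,0,-25,5,0,0,0,-30,5,0,0,0,-35,5,0,0,0,-40,5,0,0,0,-40,5,0,0,0,-40,5]'
python3 - <<'E'
from plant import robot, read_camera
import cv2
from h import *
s=robot.read_state();c=read_camera("wrist")
print(s["tool_pos"],s["orientation"],s["force"],s["wrist_torque"])
f=lambda x:cv2.convertScaleAbs(cv2.resize(x,(400,400),interpolation=cv2.INTER_CUBIC),alpha=1.6,beta=25)
cv2.imwrite("pics/w4.png",f(c["image"][120:260,207:347]))
E
```

```text
t: 6.62
tool_pos: [0.5015, 0.1791, 0.096]
orientation: [1.977, 2.441, 0.002]
force: [0.1, 0.5, 5.2]
opening: 0.0138
gripper_force: 25.0
[0.5014739  0.17910176 0.09601377] [1.97651309e+00 2.44099313e+00 1.77375727e-03] [0.13928969 0.49224186 5.20799575] [-0.05593871 -0.02077009 -0.13645787]
```

View pics/w4.png

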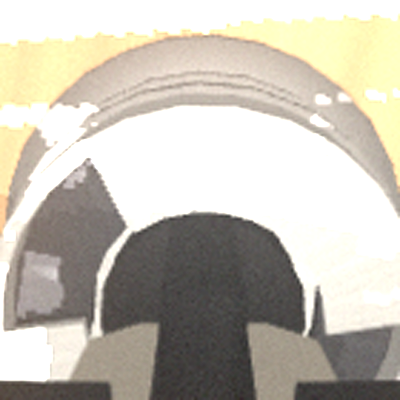

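The lug is now hidden under the white rim, with the gap off to the left, and the turn was 60°. I'll release, retreat upward and check.

```bash
python3 -m inch '[0,0,0,0,55,0,0,0,0,55,0,0,0,0,55,0,0,0,0,55,0,0,0,0,55,0,0,0,0,55,0,0,20,0,55,0,0,50,0,55,0,0,80,0,55,0,0,110,0,55]'; python3 -m inch '[0,-40,20,0,55,0,-80,20,0,55,0,-120,20,0,55,0,-160,20,0,55,0,-200,20,0,55,0,-200,20,0,55,0,-200,20,0,55]'
python3 - <<'E'
from plant import read_camera
import cv2
from h import *
t=read_camera("top");s=read_camera("scene")
f=lambda x:cv2.convertScaleAbs(cv2.resize(x,(400,400),interpolation=cv2.INTER_CUBIC),alpha=1.6,beta=15)
cv2.imwrite("pics/f.png",np.hstack([f(rect(t,.502,.181,.08)),f(s["image"][260:380,320:440])]))
E
```

```text
t: 7.5
tool_pos: [0.5004, 0.1788, 0.2063]
orientation: [-1.976, -2.442, 0.001]
force: [1.2, -0.4, 1.2]
opening: 0.0513
gripper_force: 0.0
t: 8.08
tool_pos: [0.5008, -0.0231, 0.2254]
orientation: [1.981, 2.438, 0.0]
force: [0.1, 0.8, -0.1]
opening: 0.0512
gripper_force: 0.0
```

View pics/f.png

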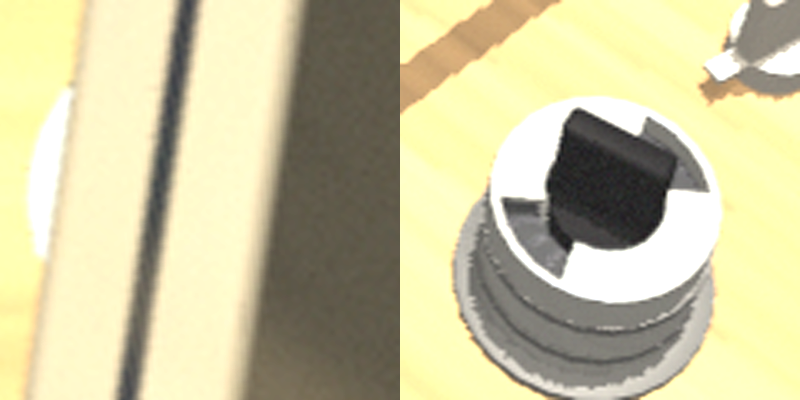

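The scene view shows the cap seated low with both lugs hidden under the rim and the gaps empty. The arm is clear of it.

```bash
python3 -c "
from plant import job
print(job.close_job())"
```

```text
the job is handed in; nothing more can be done
None
```

The loose cap was turned back about 39° until its lugs dropped into the gaps, lowered about 13 mm onto the channel floor, turned clockwise 60° under the rim and released, with the other canister untouched; the job was handed in at about 8 s, but no verdict came back.

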